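# Close the battery bay: tongue under the lip, cover pressed home, latch across

## Robot

A 6-joint arm with a two-finger parallel gripper is mounted at the origin on a cart in front of the work surface, level with it; the furniture and walls round the work are solid. World frame = base frame: x ahead of the robot, y to its left, z up, the work surface at z = 0. Lengths are in m, angles in rad, forces in N, time in s.
With the tool pointing down it reaches from about 0.35 to 0.975 m from the base axis. Payload 4.9 kg.
Tool frame: the origin (TCP) lies midway between the tips of the shut fingers; the grasp point (between the pads) lies 19 mm behind it (grip_point_offset is the distance from the TCP to the grasp point, in m); z points along the fingers, y is the line along which they close (so a half turn about z gives the same grasp; the last joint's range is limited). The gripper opens to 85 mm and grips with 20 to 120 N. Pads are 22 mm wide; open, the fingers measure 114 mm over their backs; the gripper's body (76 mm by 85 mm) begins 54 mm behind the grasp point. The pads swing forward as they close: fully open they stand 13 mm farther back than shut.
Start: joints at [-1.283, 0.053, 1.613, -0, 1.476, -0.119], TCP at [0.247, -0.574, 0.231] pointing down, gripper open.
Joint ranges: [-3.01, 3.01], [-1.01, 2.22], [0.06, 2.58], [-1.02, 4.17], [0.09, 2.62], [-3.14, 3.14]. Speed limits (rad/s): [2.57, 2.57, 3.14, 3.14, 3.14, 3.14].

## Interface

Orientations are given as a rotation vector (axis times angle).
In Python, from plant import * gives the robot as it stands.
- The arm moves only by the tool servo_tool, never from a script. Its argument "deltas" is a list that holds one entry, the list of rows, each a list of 5 numbers: the gripper's target within -1 to 1 (fully open at 1, half-way at 0, shut at -1), then the shift along the tool's x, y, z scaled (see below), then the turn about the tool's z scaled (see below). In form: [[[fingers, tx, ty, tz, roll], ...]]. A call has exactly 8 rows; each row shifts and turns the commanded pose from where the row before left it, along the tool's axes as they then stand; what a row does not reach is not made up. The controller multiplies each number of a shift by 150 mm and each number of a turn by 90 degrees. A row lasts 1/12 s, in which the tool goes at most 41.7 mm and 7.16 degrees, less where a joint would pass 70% of its speed; a pose out of reach is approached as far as the arm can. A call with a number of a shift or a turn outside -1 to 1 is refused whole. A call with a gripper value outside its range is refused whole. The fingers move at their own pace and stop on an object; "newtons" is the grip in N (left out, the last holds). Time passes only in rows, so rows that do not move let the fingers close, or fill a call up. It gives the time, the measured TCP pose, the force, the opening and the grip force at its end, in the units of the state.
- state(): the state, without advancing time (a new reading comes with each control period).
- read_camera(name): name is "scene" or "top" or "wrist"; returns the picture (400x640x3 uint8, red, green, blue); there is no depth.
- camera_model(name): a dict with "fx", "fy", "cx", "cy" (pixels), "xyz" and "attitude" of the camera in the world. Camera axes: x right, y down, z forward; pixel columns grow to the right and rows downward; lengths in m; the calibration is good to about 2 mm. A picture is of the moment at which its call begins: read the wrist's pose just before it. camera_model takes no time and is no camera call; for the wrist camera it gives the pose at the moment of the call.
- finish_job(): hands the job in; it is judged then, once.
Trained networks look in the newest picture that a camera, given by its name, has taken for a name from the list of things; names that differ only in an ending like _2 or _b are one class to them, and where a whole thing is asked for, a point or a joint stands for the part that bears it (a point fixed in the world has none). Each returns a list of dicts, best first, with "confidence" (0 to 1); they miss things now and then, are a little off and sometimes report something else, mostly with a low value. They report only what shows in the picture. A call takes as long as a camera call. They do not tell look-alikes from the thing itself.
- look_for(label, camera): "location" ([x, y, z] in m, in world coordinates, good to about 4 mm: the middle of the surface that is visible of it).
- cut_out(label, camera): "region" (400x640 bool, what is visible of it).
- landmark_of(label, camera): "location" ([x, y, z] in m, in world coordinates, good to about 4 mm: a listed point, or the origin of a listed thing).
The state is a dict: "time": time; "joint_positions": joint angles; "qvel": joint speeds; "joint_torque": joint torques, N m; "tool_pos": TCP position; "tool_rot": TCP orientation; "force": force on the tool from outside, world axes, zero at the start; "moment": the same for the moment, N m; "width": finger opening in m; "grasp_force": force on a finger pad.
Only numpy, scipy, OpenCV 4.12 (cv2) and the standard library are available. Lean on these libraries where they do the work, as an engineer would, in place of code of your own. Each camera call takes 0.05 s, during which the arm holds its last target. There are 200 camera calls.

## Task

Refit the loose metal cover on the battery bay: tip it so that its tongue slides under the lip at the end of the opening, bring the other end down and press it past both spring catches until the cover sits level and fully home. Then swing the turn latch across the cover until it is fully closed, and let go. Leave the rubber block, the torch and the steel bush where they are.

Things in the scene. Friction and masses are not known exactly. Their poses are not given: they have to be found in the camera images.
- bay: Fixed grey battery bay, a box 122 mm long (x -60..+62) and 104 mm wide (y), rims 42 mm high. Origin: at bench height under the middle of the opening; x points to the end with the lip, z up. Opening x -46..+46, y +-36.5 mm. Inside it a ledge (6 mm wide, 16 mm at the +x end) runs round, its top 36 mm above the bench: the cover rests on it, with 1.5 mm of play lengthwise and 3 mm sideways
- bay_seat (a point): Where the cover's origin comes to lie when it is home (within the play): middle of the opening at ledge height, 36 mm above the bench. Axes as the bay's
- bay_lip (a point): Middle of the lower free edge of the lip at the bay's +x end (x = +46 mm, 42.5 mm above the bench). The lip is 4 mm thick (top at 46.5 mm). Under it a slot 6.5 mm high, floor at ledge height, full width of the opening, goes 7.5 mm in along +x; it takes the cover's tongue. Axes as the bay's
- catch_a (a point): Tip of the spring nose of the catch on the +y side (bay x -42.5, y +14, 44.5 mm high). Steel nose, round about y, radius 7 mm, springs back to -x, in a dark housing: x -61..-47, y 6..22, top at 53 mm. A cover with its tongue in the slot rests on the noses, tipped about 0.13 rad; 10 to 15 N down near its -x edge snaps it past both onto the ledge, where they hold it
- catch_b (a point): The same on the -y side (bay x -42.5, y -14 mm, 44.5 mm high); its housing spans y -22..-6
- cover: Loose aluminium cover, about 0.14 kg: plate 90 (x) by 70 (y) by 5 mm. A tongue 50 mm wide, 4 mm thick, level with the underside, sticks out 8 mm past the +x edge (to x = +53). A rib to grip stands on the middle: 12 mm thick (x), 40 mm long (y), top 25 mm above the underside. Origin: middle of the plate's underside; x to the tongue, z up. Starts flat on the bench, rib up
- latch_arm (a joint): Turn latch on the bay's -y rim, turning about an upright pivot; flat steel arm 12 mm wide, 26 mm long, 42.7 to 48.7 mm above the bench. 0 rad = closed, against its stop, arm along the bay's +y over the cover; pi/2 = arm along the bay's -x; grows as it opens (anticlockwise from above), to 2.5. Starts open. Friction (2.5 N at the post) keeps it in place. A cover standing proud blocks it
- latch_pivot (a point): Pivot of the latch, at the underside of its arm (bay x -24, y -44 mm, 42.7 mm high); does not move in the bay. Axes as the bay's
- latch_post (a point): Middle of the upright round post on the latch arm, 20 mm from the pivot, 10 mm diameter, from 49 to 75 mm above the bench (this point at 75 mm, the centre of its top). Push or pinch it to turn the latch
- rubber_block: Bystander: black rubber sanding block, 42x70x30 mm, origin under its middle
- metal_torch: Bystander: dark aluminium torch lying down, 36x113x36 mm, origin under its middle
- steel_bush: Bystander: turned steel bush standing upright, 24 mm diameter, 30 mm high, origin under its middle
Things that resemble listed ones, but are neither listed nor needed, are in the scene too. There is more than one size of the cover; the job needs the larger.

How it is judged:
By the outcome, as a careful person would: the job done as asked, in the order asked, and still so for the second after the job is handed in, with the robot touching nothing.
It also fails if it takes over 54 s, if anything falls off the work surface, if the arm or the gripper's body presses on something with over 40 N, if the wrist force passes 120 N, or if a joint passes its speed limit or range.

## Working session

There is one attempt and no reset: what is moved stays moved. The work goes in short steps, Python scripts to look and compute and a tool call to move; the robot and the scene stay as the last step left them, time stands still between calls to the robot, and variables do not carry over. Pictures are saved under pics/ and viewed, at most 10 in all, crops included, and the job is handed in when it is done.

Besides the shell and the picture viewer there is one more tool, called after "Call:" by a JSON object that holds its "name" and its "arguments". servo_tool: Moves the arm, as the interface text tells. Shifts and turns lie within -1 to 1; 1 stands for 150 mm of shift or 90 degrees of turn. Its arguments: {"type":"object","properties":{"deltas":{"type":"array","items":{"type":"array","items":{"type":"array","items":{"type":"number","minimum":-1,"maximum":1}}}},"newtons":{"type":"number"}},"required":["deltas"]}

```bash
mkdir -p pics; ls; python3 - <<'E'
from plant import *
import cv2, numpy as np
s=state(); print(s['time'],s['tool_pos'],s['tool_rot'],s['width'])
ims=[]
for c in ['scene','top']:
    im=read_camera(c); ims.append(im); cv2.imwrite(f'pics/{c}0.png',im[:,:,::-1])
    m=camera_model(c); print(c,m)
    for l in ['bay_seat','bay_lip','catch_a','cover','latch_pivot','latch_post','rubber_block','metal_torch','steel_bush','bay']:
        print(l,[(np.round(d['location'],3).tolist(),round(d['confidence'],2)) for d in landmark_of(l,c)][:4])
E
```

```text
pics
0.0 [ 0.24709353 -0.57339304  0.23005753] [-3.07481187e+00 -6.34128162e-01  3.03778049e-04] 0.08522082625636929
scene {'fx': 441.6239767635405, 'fy': 441.6239767635405, 'cx': 313.65780716904663, 'cy': 194.4943769791613, 'xyz': array([-0.03211065,  0.0103752 ,  0.52222451]), 'attitude': array([-1.03135399,  2.19382026, -1.22921445])}
bay_seat [([0.548, -0.47, 0.041], 0.97)]
bay_lip [([0.564, -0.516, 0.046], 0.8)]
catch_a [([0.526, -0.431, 0.045], 0.87), ([0.557, -0.424, 0.041], 0.82)]
cover [([0.426, -0.622, 0.003], 0.87), ([0.351, -0.485, 0.002], 0.74)]
latch_pivot [([0.502, -0.455, 0.046], 0.56)]
latch_post [([0.501, -0.431, 0.072], 0.59)]
rubber_block [([0.694, -0.324, -0.0], 0.7), ([0.558, -0.425, 0.038], 0.64), ([0.528, -0.43, 0.046], 0.37)]
metal_torch [([0.665, -0.44, -0.002], 0.62)]
steel_bush [([0.402, -0.356, 0.003], 0.65)]
bay [([0.55, -0.469, 0.002], 0.68), ([0.666, -0.438, -0.003], 0.44)]
top {'fx': 387.24340995635595, 'fy': 387.24340995635595, 'cx': 325.42957305657524, 'cy': 198.71558543312128, 'xyz': array([ 0.430814  , -0.47323518,  0.91561486]), 'attitude': array([-2.1596531 ,  2.13234476, -0.0732459 ])}
bay_seat [([0.55, -0.472, 0.032], 0.55), ([0.505, -0.451, 0.042], 0.17)]
bay_lip []
catch_a [([0.53, -0.435, 0.043], 0.9), ([0.557, -0.43, 0.046], 0.66)]
cover [([0.355, -0.481, 0.001], 0.83), ([0.424, -0.622, 0.001], 0.8)]
latch_pivot [([0.504, -0.449, 0.04], 0.71)]
latch_post [([0.5, -0.435, 0.072], 0.37)]
rubber_block [([0.693, -0.325, -0.0], 0.59)]
metal_torch [([0.667, -0.441, -0.002], 0.83)]
steel_bush [([0.404, -0.356, 0.0], 0.62)]
bay []
```

```bash
python3 - <<'E'
import cv2
a=cv2.imread('pics/top0.png'); print(a.shape)
cv2.imwrite('pics/topc.png',cv2.resize(a[90:340,200:533],None,fx=2.4,fy=2.4,interpolation=cv2.INTER_CUBIC))
E
```

```text
(400, 640, 3)
```

View pics/topc.png

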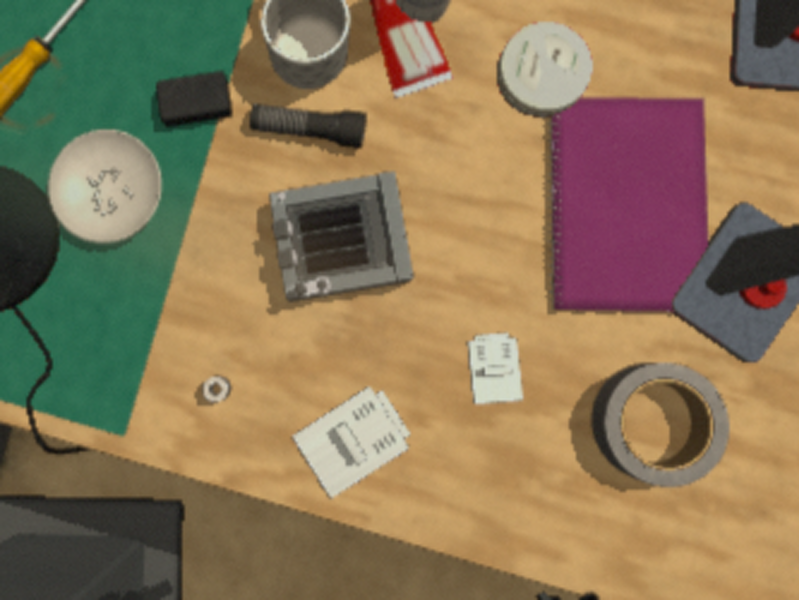

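View pics/scene0.png

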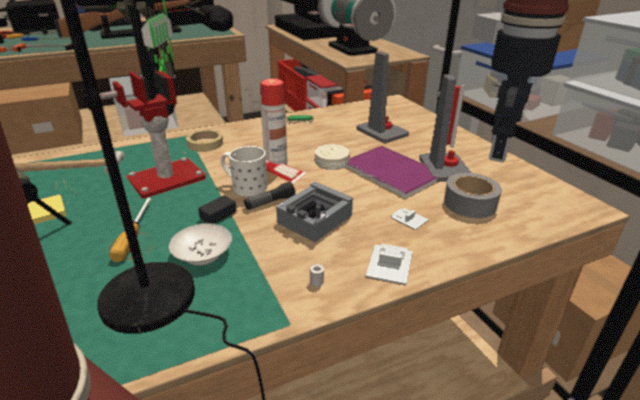

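Larger plate, at top crop (352,440), is the cover (world ≈ 0.353,-0.483); the small one at (495,368) is the look-alike. The bay has its lip on the right (398,228), the catches on the left (285,240) and the latch at the bottom left (315,285).

```bash
cat > h.py <<'E'
from plant import *
import numpy as np, cv2
from scipy.spatial.transform import Rotation as R
def proj(m,P):
    c=R.from_rotvec(m['attitude']).inv().apply(np.atleast_2d(P)-m['xyz'])
    return np.c_[m['fx']*c[:,0]/c[:,2]+m['cx'],m['fy']*c[:,1]/c[:,2]+m['cy']]
def ray(m,uv,z):
    uv=np.atleast_2d(uv).astype(float)
    d=R.from_rotvec(m['attitude']).apply(np.c_[(uv[:,0]-m['cx'])/m['fx'],(uv[:,1]-m['cy'])/m['fy'],np.ones(len(uv))])
    return m['xyz']+d*((z-m['xyz'][2])/d[:,2])[:,None]
def yaw(s=None):
    s=s or state(); y=R.from_rotvec(s['tool_rot']).as_matrix()[:,1]; return np.degrees(np.arctan2(y[1],y[0]))
def go(p,ydeg=None):
    "shift in tool units to world TCP p (before the turn), and roll units for tool-y yaw ydeg"
    s=state(); Rm=R.from_rotvec(s['tool_rot'])
    d=Rm.inv().apply(np.array(p)-s['tool_pos'])/.15
    r=0 if ydeg is None else -((ydeg-yaw(s)+180)%360-180)/90
    print('units',d.round(3),'roll',round(r,3),'rows>=',int(np.ceil(np.linalg.norm(d)*.15/.0417)),int(np.ceil(abs(r)*90/7.16)),'| pos',s['tool_pos'].round(4),'yaw',round(yaw(s),2),'t',round(s['time'],2),'F',s['force'].round(1),'w',round(s['width'],4))
E
python3 - <<'E'
from h import *
m=camera_model('wrist'); s=state(); Rm=R.from_rotvec(s['tool_rot'])
print(m['fx'],m['cx'],m['cy'],'cam in tool',Rm.inv().apply(m['xyz']-s['tool_pos']))
print((Rm.inv()*R.from_rotvec(m['attitude'])).as_matrix().round(3)); print(Rm.as_matrix().round(4))
# yaw aim 32 for tool y; camera above cover
go([0.353,-0.483,0.2],32); go([0.353,-0.483,0.2],-148)
E
```

```text
285.5337772579831 321.0247291678609 200.3521834180004 cam in tool [ 8.35650929e-02  7.42651545e-05 -1.43326677e-01]
[[ 0.    -0.945 -0.328]
 [ 1.    -0.     0.001]
 [-0.001 -0.328  0.945]]
[[ 9.184e-01  3.956e-01 -0.000e+00]
 [ 3.956e-01 -9.184e-01  1.000e-04]
 [ 0.000e+00 -1.000e-04 -1.000e+00]]
units [ 0.887 -0.278  0.209] roll -1.097 rows>= 4 14 | pos [ 0.2473 -0.574   0.2313] yaw -66.7 t 1.1 F [-0.4  0.8 -0.1] w 0.0851
units [ 0.887 -0.278  0.209] roll 0.903 rows>= 4 12 | pos [ 0.2473 -0.574   0.2313] yaw -66.7 t 1.1 F [-0.4  0.8 -0.1] w 0.0851
```

Call:
{"name": "servo_tool", "arguments": {"deltas": [[[0.3,0.22,-0.07,0.05,0],[0.3,0.22,-0.07,0.05,0],[0.3,0.22,-0.07,0.05,0],[0.3,0.22,-0.07,0.05,0],[0.3,0.007,0.002,0,0.075],[0.3,0,0,0,0.078],[0.3,0,0,0,0.078],[0.3,0,0,0,0.078]]]}}

```text
time: 1.77
tool_pos: [0.3534, -0.4827, 0.2013]
tool_rot: [3.139, -0.131, -0.0]
force: [0.1, -0.1, 0.0]
width: 0.0555
grasp_force: 0.0
```

Call:
{"name": "servo_tool", "arguments": {"deltas": [[[0.3,0,0,0,0.078],[0.3,0,0,0,0.078],[0.3,0,0,0,0.078],[0.3,0,0,0,0.078],[0.3,0,0,0,0.078],[0.3,0,0,0,0.078],[0.3,0,0,0,0.078],[0.3,0,0,0,0.048]]]}}

```text
time: 2.43
tool_pos: [0.353, -0.4831, 0.2014]
tool_rot: [2.744, -1.529, 0.0]
force: [-0.0, -0.1, -0.1]
width: 0.0556
grasp_force: 0.0
```

```bash
python3 - <<'E'
from h import *
go([0.353,-0.483,0.1],-148)
m=camera_model('wrist'); im=read_camera('wrist'); cv2.imwrite('pics/w1.png',im[:,:,::-1])
for l in ['cover']: print([(d['location'].round(4),d['confidence']) for d in landmark_of(l,'wrist')])
for d in cut_out('cover','wrist')[:2]:
    g=d['region'].astype(np.uint8); ys,xs=np.nonzero(g); print(d['confidence'],xs.mean(),ys.mean(),g.sum())
    c=max(cv2.findContours(g,0,2)[0],key=cv2.contourArea)
    w=ray(m,c[:,0,:],0.004)[:,:2]
    r=cv2.minAreaRect((w*1000).astype(np.float32)); print(r)
E
```

```text
units [-0.    -0.     0.676] roll -0.003 rows>= 3 1 | pos [ 0.353  -0.4831  0.2014] yaw -148.27 t 2.43 F [-0.  -0.1 -0.1] w 0.0556Traceback (most recent call last):
  File "<stdin>", line 4, in <module>
AttributeError: 'list' object has no attribute 'round'. Did you mean: 'count'?
```

View pics/w1.png

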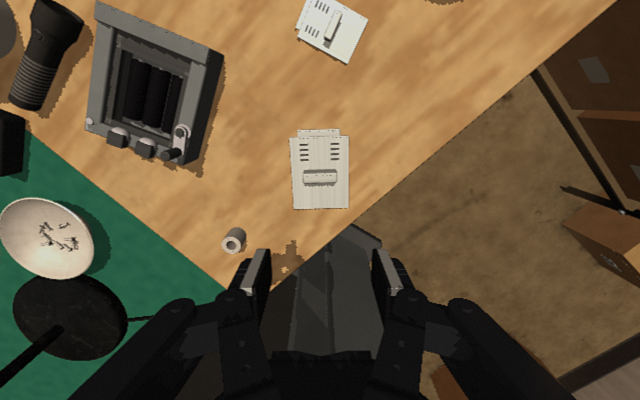

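```bash
python3 - <<'E'
from h import *
m=camera_model('wrist'); im=read_camera('wrist')
for l in ['cover']: print([(np.round(d['location'],4),round(d['confidence'],2)) for d in landmark_of(l,'wrist')])
for d in cut_out('cover','wrist')[:2]:
    g=np.array(d['region']).astype(np.uint8); ys,xs=np.nonzero(g); print(d['confidence'],xs.mean(),ys.mean(),g.sum())
    c=max(cv2.findContours(g,0,2)[0],key=cv2.contourArea)
    w=ray(m,c[:,0,:],0.004)[:,:2]
    print(cv2.minAreaRect((w*1000).astype(np.float32)))
    for y0 in (155,165,195,203):
        r=np.nonzero(g[y0])[0]; print(y0,r.min() if len(r) else 0,r.max() if len(r) else 0)
print(ray(m,[[320,177]],0.025))
E
```

```text
[(array([ 0.3513, -0.4811,  0.0014]), 0.69), (array([ 0.4261, -0.6194,  0.0011]), 0.58)]
0.67 332.0979618671926 27.590729783037474 3042
((426.8134460449219, -623.4743041992188), (66.02005767822266, 47.56338882446289), 5.92302942276001)
155 0 0
165 0 0
195 0 0
203 0 0
0.64 320.19468827368894 168.76659914472202 4443
((355.9296875, -487.6168212890625), (70.28604888916016, 98.246826171875), 32.513187408447266)
155 291 349
165 291 349
195 293 348
203 294 348
[[ 0.35431815 -0.48506139  0.025     ]]
```

Call:
{"name": "servo_tool", "arguments": {"deltas": [[[0.3,0.008,0,0.25,-0.008],[0.3,0,0,0.25,0],[0.3,0,0,0.25,0],[0.3,0,0,0.25,0],[0.3,0,0,0.18,0],[0.3,0,0,0.07,0],[0.3,0,0,0.034,0],[0.3,0,0,0,0]]], "newtons": 30}}

```text
time: 3.35
tool_pos: [0.3536, -0.484, 0.0085]
tool_rot: [-2.758, 1.504, 0.001]
force: [0.9, 0.5, 0.0]
width: 0.0556
grasp_force: 0.0
```

Call:
{"name": "servo_tool", "arguments": {"deltas": [[[-0.3,0,0,0,0],[-0.3,0,0,0,0],[-0.3,0,0,0,0],[-0.3,0,0,0,0],[-0.3,0,0,0,0],[-0.3,0,0,0,0],[-0.3,0,0,0,0],[-0.3,0,0,0,0]]], "newtons": 30}}

```text
time: 4.02
tool_pos: [0.3547, -0.4859, 0.0114]
tool_rot: [2.756, -1.504, 0.006]
force: [-0.1, -0.4, 6.2]
width: 0.039
grasp_force: 31.1
```

Call:
{"name": "servo_tool", "arguments": {"deltas": [[[0,0,0,0,0],[0,0,0,0,0],[0,0,0,-0.04,0],[0,0,0,0,0],[-0.3,0,0,0,0],[-0.3,0,0,0,0],[-0.3,0,0,0,0],[-0.3,0,0,0,0]]], "newtons": 30}}

```text
time: 4.68
tool_pos: [0.3538, -0.4846, 0.0156]
tool_rot: [2.757, -1.504, 0.001]
force: [0.0, 1.5, 6.0]
width: 0.0391
grasp_force: 30.4
```

```bash
python3 - <<'E'
from h import *
print(ray(camera_model('scene'),[[144,292],[106,118]],0.015), ray(camera_model('top'),[[200,190]],0.02))
go([0.54,-0.39,0.25],-171.6)
E
```

```text
[[ 0.55277832 -0.1127565   0.015     ]
 [ 1.37371099 -0.31355476  0.015     ]] [[ 0.54613721 -0.13881795  0.02      ]]
units [ 0.143 -1.384 -1.563] roll 0.271 rows>= 8 4 | pos [ 0.3538 -0.4846  0.0156] yaw -147.24 t 4.68 F [0.  1.5 6. ] w 0.0391
```

Call:
{"name": "servo_tool", "arguments": {"deltas": [[[-0.3,0,0,-0.1,0],[-0.3,0,0,-0.2,0],[-0.3,0,0,-0.2,0],[-0.3,0,0,0,0],[-0.3,0,0,0,0],[-0.3,0,0,0,0],[-0.3,0,0,0,0],[-0.3,0,0,0,0]]]}}

```text
time: 5.35
tool_pos: [0.3528, -0.4827, 0.0873]
tool_rot: [-2.756, 1.504, 0.005]
force: [0.3, -0.3, -2.2]
width: 0.0384
grasp_force: 30.9
```

Call:
{"name": "servo_tool", "arguments": {"deltas": [[[-0.3,0.018,-0.173,-0.134,0],[-0.3,0.018,-0.173,-0.134,0],[-0.3,0.018,-0.173,-0.134,0],[-0.3,0.018,-0.173,-0.134,0],[-0.3,0.018,-0.173,-0.134,0],[-0.3,0.018,-0.173,-0.134,0],[-0.3,0.018,-0.173,-0.134,0],[-0.3,0.018,-0.173,-0.134,0]]]}}

```text
time: 6.02
tool_pos: [0.5405, -0.3887, 0.2497]
tool_rot: [-2.757, 1.504, 0.004]
force: [0.3, -0.4, -1.1]
width: 0.0391
grasp_force: 31.0
```

Call:
{"name": "servo_tool", "arguments": {"deltas": [[[-0.3,0,0,0,0.07],[-0.3,0,0,0,0.07],[-0.3,0,0,0,0.07],[-0.3,0,0,0,0.06],[-0.3,0,0,0,0],[-0.3,0,0,0,0],[-0.3,0,0,0,0],[-0.3,0,0,0,0]]]}}

```text
time: 6.68
tool_pos: [0.5397, -0.3898, 0.25]
tool_rot: [-2.38, 2.05, 0.001]
force: [-0.8, -0.4, -1.0]
width: 0.0385
grasp_force: 31.0
```

```bash
python3 - <<'E'
from h import *
go([0.54,-0.39,0.25],-171.6)
m=camera_model('wrist'); im=read_camera('wrist'); cv2.imwrite('pics/w2.png',im[:,:,::-1]); np.save('w2.npy',im)
import pickle; pickle.dump(m,open('w2.pkl','wb'))
for l in ['bay_seat','bay_lip','catch_a','bay','latch_pivot','latch_post','cover']: print(l,[(np.round(d['location'],4),round(d['confidence'],2)) for d in landmark_of(l,'wrist')][:3])
E
```

```text
units [ 0.001 -0.002 -0.   ] roll 0.001 rows>= 1 1 | pos [ 0.5397 -0.3898  0.25  ] yaw -171.47 t 6.68 F [-0.8 -0.4 -1. ] w 0.0385
bay_seat [(array([ 0.556 , -0.4767,  0.0352]), 0.81)]
bay_lip [(array([ 0.5565, -0.5103,  0.0414]), 0.58)]
catch_a [(array([ 0.5593, -0.4269,  0.0474]), 0.67), (array([ 0.53  , -0.4309,  0.048 ]), 0.61)]
bay [(array([ 0.5506, -0.4713,  0.0014]), 0.89), (array([ 0.6677, -0.4393, -0.0036]), 0.5)]
latch_pivot [(array([ 0.5026, -0.4545,  0.0412]), 0.7)]
latch_post [(array([ 0.4992, -0.4335,  0.0782]), 0.51)]
cover [(array([ 0.5383, -0.3857,  0.2376]), 0.95), (array([ 4.087e-01, -3.507e-01, -3.000e-04]), 0.41)]
```

View pics/w2.png

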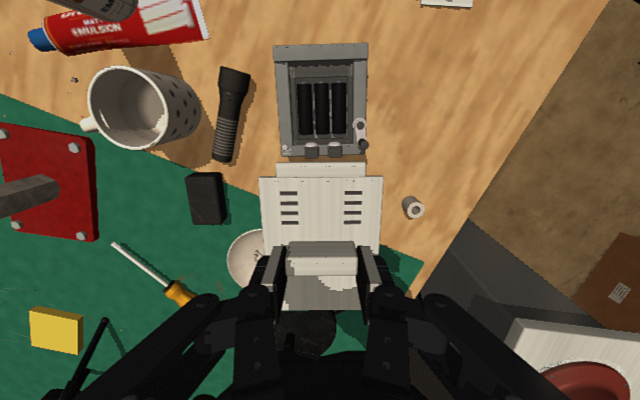

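Cover (320,210) is held straight with its tongue up toward the bay; the bay spans (275..368, 43..158), with its catches at (312,149) and (335,149) and the latch post at (362,145). I'll overlay a fitted wireframe.

```bash
cat > bay.py <<'E'
from h import *
def W(p,P):  # p=x,y,yawdeg
    P=np.atleast_2d(P).astype(float)/1000; c,s=np.cos(np.radians(p[2])),np.sin(np.radians(p[2]))
    return np.c_[p[0]+c*P[:,0]-s*P[:,1],p[1]+s*P[:,0]+c*P[:,1],P[:,2]]
def rect(x0,x1,y0,y1,z): return [[x0,y0,z],[x1,y0,z],[x1,y1,z],[x0,y1,z]]
SH={'rim':rect(-60,62,-52,52,42),'open':rect(-46,46,-36.5,36.5,42),'ha':rect(-61,-47,6,22,53),'hb':rect(-61,-47,-22,-6,53),'lip':rect(46,62,-52,52,46.5),'ledge':rect(-40,30,-30.5,30.5,36)}
def draw(im,m,p,box,f,name,shapes=SH):
    a=cv2.resize(im[box[1]:box[3],box[0]:box[2],::-1],None,fx=f,fy=f,interpolation=cv2.INTER_CUBIC).copy()
    for i,(k,P) in enumerate(shapes.items()):
        q=(proj(m,W(p,P))-[box[0],box[1]]+.5)*f-.5
        cv2.polylines(a,[np.round(q).astype(int)],True,[(0,0,255),(0,255,0),(255,0,255),(255,0,255),(255,255,0),(0,165,255)][i%6],1)
    cv2.imwrite(name,a)
E
python3 - <<'E'
from bay import *
import pickle
from scipy.optimize import minimize
m=pickle.load(open('w2.pkl','rb')); im=np.load('w2.npy')
g=cv2.GaussianBlur(cv2.cvtColor(im,cv2.COLOR_RGB2GRAY).astype(np.float32),(0,0),1.0)
mag=np.hypot(cv2.Sobel(g,cv2.CV_32F,1,0),cv2.Sobel(g,cv2.CV_32F,0,1)); mag=np.minimum(mag,120)
def samp(p):
    v=0
    for k in ['rim','open','ha','hb','ledge','lip']:
        P=np.array(SH[k],float); n=len(P)
        L=np.vstack([P[i]+(P[(i+1)%n]-P[i])*np.linspace(0.05,.95,60)[:,None] for i in range(n)])
        q=proj(m,W(p,L)).astype(np.float32); v+=cv2.remap(mag,q[:,0],q[:,1],1).mean()
    return -v
best=min((minimize(samp,[.55+dx,-.471+dy,-81.6+da],method='Nelder-Mead',options=dict(initial_simplex=[[.55+dx,-.471+dy,-81.6+da],[.553+dx,-.471+dy,-81.6+da],[.55+dx,-.468+dy,-81.6+da],[.55+dx,-.471+dy,-80.4+da]])) for dx in(-.003,0,.003) for dy in(-.003,0,.003) for da in(-1.5,0,1.5)),key=lambda r:r.fun)
print(best.x,best.fun)
draw(im,m,best.x,(262,30,382,165),4.4,'pics/fit2.png')
E
```

```text
[  0.55030512  -0.47183747 -79.69447198] -493.8956298828125
```

View pics/fit2.png

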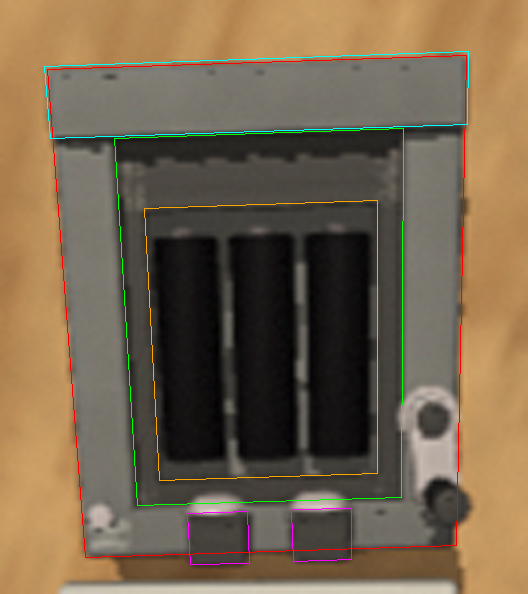

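```bash
python3 - <<'E'
from bay import *
p=[.5503,-.4718,-79.7]
t=W(p,[[-7.8,0,90]])[0]; print(t); go(t,-169.7)
E
```

```text
[ 0.54890534 -0.4641257   0.09      ]
units [0.498 0.014 1.071] roll -0.02 rows>= 5 1 | pos [ 0.5399 -0.3899  0.2506] yaw -171.53 t 7.08 F [ 0.  -0.1 -1.2] w 0.0388
```

Call:
{"name": "servo_tool", "arguments": {"deltas": [[[-0.3,0.166,0.005,0,0],[-0.3,0.166,0.005,0,0],[-0.3,0.166,0.004,0,0],[-0.3,0,0,0.25,-0.02],[-0.3,0,0,0.25,0],[-0.3,0,0,0.25,0],[-0.3,0,0,0.22,0],[-0.3,0,0,0.1,0]]]}}

```text
time: 7.75
tool_pos: [0.5463, -0.4617, 0.0834]
tool_rot: [-2.41, 2.013, 0.014]
force: [-2.0, 0.7, -2.6]
width: 0.0387
grasp_force: 31.0
```

```bash
python3 - <<'E'
from bay import *
p=[.5503,-.4718,-79.7]
t=W(p,[[-7.8,0,69]])[0]; go(t,-169.7)
im=read_camera('wrist'); a=im[20:320,160:480,::-1]; cv2.imwrite('pics/w3.png',cv2.resize(a,None,fx=2,fy=2,interpolation=cv2.INTER_CUBIC))
E
```

```text
units [ 0.02  -0.015  0.096] roll -0.001 rows>= 1 1 | pos [ 0.5463 -0.4617  0.0834] yaw -169.75 t 7.75 F [-2.   0.7 -2.6] w 0.0387
```

View pics/w3.png

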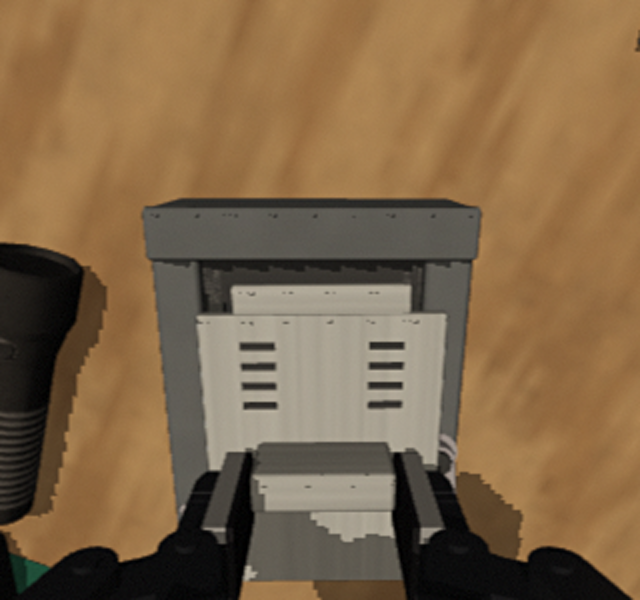

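Tongue (232..410, 290) sits just short of the lip (y 260), and the cover is centred about 3 mm right of the opening (200..425). I'll shift it left.

Call:
{"name": "servo_tool", "arguments": {"deltas": [[[-0.3,0.02,-0.018,0,0],[-0.3,0,0,0,0],[-0.3,0,0,0.04,0],[-0.3,0,0,0.03,0],[-0.3,0,0,0,0],[-0.3,0,0,0,0],[-0.3,0,0,0,0],[-0.3,0,0,0,0]]], "newtons": 25}}

```text
time: 8.47
tool_pos: [0.5521, -0.4667, 0.08]
tool_rot: [2.411, -2.014, 0.001]
force: [0.5, -0.0, -0.9]
width: 0.039
grasp_force: 31.0
```

```bash
cat > look.py <<'E'
from bay import *
import sys
p=[.5503,-.4718,-79.7]
go(W(p,[[-7.8,0,62]])[0],-169.7)
m=camera_model('wrist'); im=read_camera('wrist'); cv2.imwrite(sys.argv[1],cv2.resize(im[100:260,200:440,::-1],None,fx=3,fy=3,interpolation=cv2.INTER_CUBIC))
np.save('last.npy',im)
print(proj(m,W(p,[[46,36.5,42],[46,-36.5,42],[46,52,46.5],[46,-52,46.5]])).round(1).tolist())
g=im.mean(2).astype(int)
for r in (125,140,153,160,170,180,190): 
    d=np.abs(np.diff(g[r])); print(r,[(int(c),int(d[c])) for c in np.nonzero(d>25)[0] if 215<c<420])
E
python3 look.py pics/w4.png
```

```text
units [-0.021  0.018  0.12 ] roll -0.0 rows>= 1 1 | pos [ 0.5521 -0.4667  0.08  ] yaw -169.74 t 8.47 F [ 0.5 -0.  -0.9] w 0.039
[[266.6, 158.2], [380.8, 158.2], [240.5, 159.6], [407.1, 159.5]]
125 []
140 []
153 []
160 []
170 [(268, 28), (275, 51), (276, 26), (364, 49), (365, 47)]
180 [(219, 28), (258, 38), (261, 28), (382, 36), (383, 27)]
190 [(258, 37), (259, 36), (381, 38), (382, 35)]
```

Call:
{"name": "servo_tool", "arguments": {"deltas": [[[-0.3,-0.021,0.015,0,0],[-0.3,0,0,0,0],[-0.3,0,0,0.04,0],[-0.3,0,0,0,0],[-0.3,0,0,0,0],[-0.3,0,0,0,0],[-0.3,0,0,0,0],[-0.3,0,0,0,0]]], "newtons": 25}}

```text
time: 9.18
tool_pos: [0.5493, -0.464, 0.0736]
tool_rot: [2.411, -2.014, 0.0]
force: [-0.3, 0.6, -1.4]
width: 0.0391
grasp_force: 31.0
```

```bash
python3 look.py pics/w5.png
```

```text
units [0.001 0.003 0.078] roll -0.0 rows>= 1 1 | pos [ 0.5493 -0.464   0.0736] yaw -169.74 t 9.18 F [-0.3  0.6 -1.4] w 0.0391
[[260.7, 155.0], [379.5, 154.9], [233.4, 156.4], [406.8, 156.2]]
125 [(249, 26)]
140 []
153 []
160 [(403, 27), (404, 30)]
170 [(274, 28), (275, 52), (276, 28), (364, 50), (365, 51)]
180 [(257, 34), (258, 41), (382, 35), (383, 28)]
190 [(258, 36), (259, 37), (381, 38), (382, 33)]
```

View pics/w5.png

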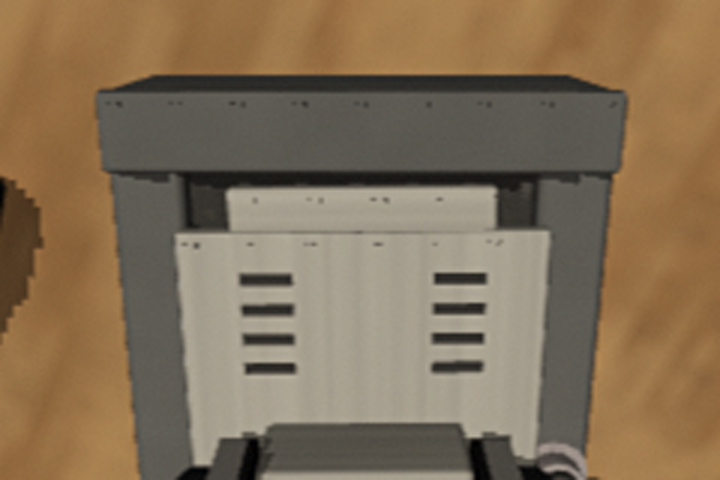

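Call:
{"name": "servo_tool", "arguments": {"deltas": [[[-0.3,0,0,0.02,0],[-0.3,0,0,0.01,0],[-0.3,0,0,0.01,0],[-0.3,0,0,0.01,0],[-0.3,0,0,0.01,0],[-0.3,0,0,0.01,0],[-0.3,0,0,0,0],[-0.3,0,0,0,0]]], "newtons": 20}}

```text
time: 9.9
tool_pos: [0.5497, -0.4652, 0.0644]
tool_rot: [2.41, -2.014, 0.005]
force: [-1.1, -4.4, 4.6]
width: 0.0386
grasp_force: 31.6
```

```bash
python3 look.py pics/w6.png
```

```text
units [-0.008  0.004  0.016] roll -0.001 rows>= 1 1 | pos [ 0.5497 -0.4652  0.0644] yaw -169.76 t 9.9 F [-1.1 -4.4  4.6] w 0.0386
[[258.0, 160.1], [382.6, 160.0], [229.3, 161.6], [411.4, 161.5]]
125 []
140 []
153 []
160 []
170 [(260, 33), (276, 61), (277, 44), (362, 36), (363, 61), (407, 26)]
180 [(259, 59), (260, 40), (380, 56), (381, 37)]
190 [(259, 54), (260, 58), (379, 30), (380, 50), (405, 26)]
```

View pics/w6.png

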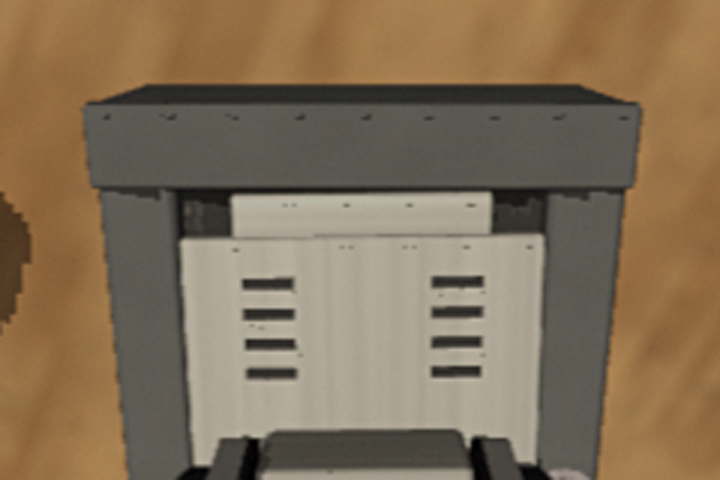

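Cover front is now tipped down between the rims (180..543 within 175..548), tongue tip at row 195 just short of the lip (188). I'll go lower.

Call:
{"name": "servo_tool", "arguments": {"deltas": [[[-0.3,0,0,0.01,0],[-0.3,0,0,0.01,0],[-0.3,0,0,0,0],[-0.3,0,0,0,0],[-0.3,0,0,0,0],[-0.3,0,0,0,0],[-0.3,0,0,0,0],[-0.3,0,0,0,0]]], "newtons": 20}}

```text
time: 10.62
tool_pos: [0.55, -0.4654, 0.0615]
tool_rot: [2.41, -2.014, 0.007]
force: [0.2, -6.2, 3.9]
width: 0.0386
grasp_force: 32.0
```

```bash
python3 - <<'E'
from bay import *
# tilt from picture: front plate top edge & tongue top edge widths
m=camera_model('wrist'); im=read_camera('wrist'); g=im.mean(2); s=state()
print(s['tool_pos'],s['force'],s['width'])
for c in (300,321,342):
    col=g[130:200,c]; d=np.diff(col); print(c,[(130+int(i),int(d[i])) for i in np.argsort(-np.abs(d))[:5]])
for r in (171,173,176,184,188,192,196,200):
    d=np.diff(g[r]); L=240+np.argmax(d[240:290]);Rr=350+np.argmin(d[350:400]); print(r,L,Rr)
E
```

```text
[ 0.55004176 -0.46542361  0.06152082] [ 0.90056005 -6.19394509  5.03044658] 0.03871824485793592
300 [(165, 80), (166, 45), (163, -36), (179, -33), (180, 32)]
321 [(165, 93), (163, -40), (164, 39), (140, 30), (178, -27)]
342 [(165, 94), (164, 43), (163, -36), (178, -33), (179, 27)]
171 276 362
173 277 362
176 277 362
184 260 379
188 260 379
192 260 379
196 260 379
200 260 379
```

Call:
{"name": "servo_tool", "arguments": {"deltas": [[[-0.3,0,0,0.01,0],[-0.3,0,0,0,0],[-0.3,0.02,0,0,0],[-0.3,0.02,0,0,0],[-0.3,0.01,0,0,0],[-0.3,0,0,0,0],[-0.3,0,0,0,0],[-0.3,0,0,0,0]]], "newtons": 20}}

```text
time: 11.33
tool_pos: [0.5515, -0.4694, 0.0603]
tool_rot: [-2.409, 2.011, 0.003]
force: [-1.8, 5.4, 11.2]
width: 0.0387
grasp_force: 32.6
```

```bash
cat > st.py <<'E'
from bay import *
s=state(); p=[.5503,-.4718,-79.7]
d=s['tool_pos'][:2]-p[:2]; a=np.radians(p[2]); X=np.array([np.cos(a),np.sin(a)]);Y=np.array([-X[1],X[0]])
print('bay xyz mm',(d@X*1e3).round(2),(d@Y*1e3).round(2),(s['tool_pos'][2]*1e3).round(2),'F bay',(s['force'][:2]@X).round(1),(s['force'][:2]@Y).round(1),s['force'][2].round(1),'w',s['width'].round(4),'yaw',round(yaw(s),2),'t',round(s['time'],2))
E
python3 st.py; python3 look.py pics/w7.png
```

```text
units [-0.038  0.011 -0.011] roll -0.0 rows>= 1 1 | pos [ 0.5515 -0.4694  0.0603] yaw -169.73 t 11.33 F [-1.8  5.4 11.2] w 0.0387
[[258.9, 168.9], [385.6, 168.9], [229.6, 170.7], [414.9, 170.7]]
125 []
140 [(236, 26)]
153 [(416, 26)]
160 [(416, 26)]
170 []
180 [(261, 27), (379, 51), (380, 38), (384, 26), (410, 27)]
190 [(260, 70), (261, 53), (378, 35), (379, 63), (380, 28)]Traceback (most recent call last):
  File "st.py", line 4, in <module>
    print('bay xyz mm',(d@X*1e3).round(2),(d@Y*1e3).round(2),(s['tool_pos'][2]*1e3).round(2),'F bay',(s['force'][:2]@X).round(1),(s['force'][:2]@Y).round(1),s['force'][2].round(1),'w',s['width'].round(4),'yaw',round(yaw(s),2),'t',round(s['time'],2))
                                                                                                                                                                                        ^^^^^^^^^^^^^^^^
AttributeError: 'float' object has no attribute 'round'
```

View pics/w7.png

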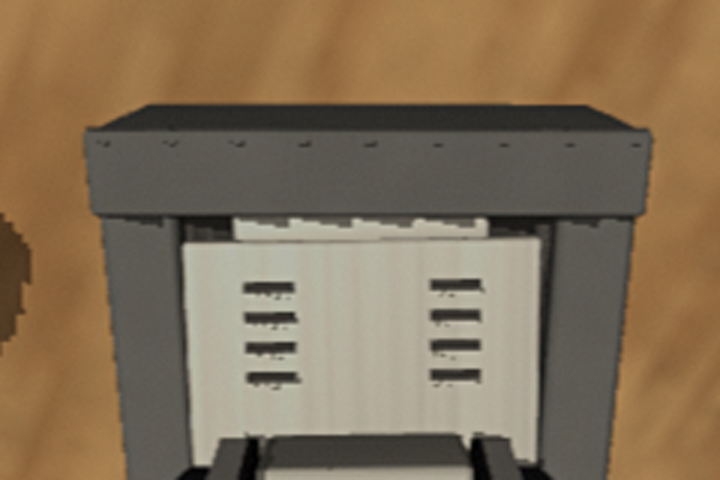

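Plate edge stays still in the hand (row 240) while the lip edge (215) passes over the tongue: it is entering. I'll push on.

Call:
{"name": "servo_tool", "arguments": {"deltas": [[[-0.3,0,0,-0.006,0],[-0.3,0.01,0,0,0],[-0.3,0.01,0,0,0],[-0.3,0.01,0,0,0],[-0.3,0.01,0,0,0],[-0.3,0,0,0,0],[-0.3,0,0,0,0],[-0.3,0,0,0,0]]], "newtons": 20}}

```text
time: 12.05
tool_pos: [0.5514, -0.4735, 0.058]
tool_rot: [-2.408, 2.011, 0.011]
force: [-1.0, 8.9, 5.2]
width: 0.0387
grasp_force: 32.1
```

```bash
sed -i "s/s\['width'\].round(4)/round(s['width'],4)/" st.py; python3 st.py; python3 - <<'E'
from bay import *
m=camera_model('wrist'); im=read_camera('wrist'); g=im.mean(2); cv2.imwrite('pics/w8.png',cv2.resize(im[100:260,200:440,::-1],None,fx=3,fy=3,interpolation=cv2.INTER_CUBIC))
for c in (300,321,342):
    d=np.diff(g[130:200,c]); print(c,sorted([(130+int(i),int(d[i])) for i in np.argsort(-np.abs(d))[:6]]))
E
```

```text
bay xyz mm 1.86 0.8 58.01 F bay -8.9 0.6 5.2 w 0.0387 yaw -169.74 t 12.05
300 [(140, -41), (155, -30), (156, 32), (178, -26), (179, 33), (180, 84)]
321 [(139, -26), (140, -48), (156, 29), (178, -24), (179, 34), (180, 82)]
342 [(139, -27), (140, -50), (151, 24), (178, -24), (179, 33), (180, 79)]
```

Call:
{"name": "servo_tool", "arguments": {"deltas": [[[-0.3,0.01,0,0,0],[-0.3,0.01,0,0,0],[-0.3,0.006,0,0,0],[-0.3,0,0,0,0],[-0.3,0,0,0,0],[-0.3,0,0,0,0],[-0.3,0,0,0,0],[-0.3,0,0,0,0]]], "newtons": 20}}

```text
time: 12.77
tool_pos: [0.5516, -0.4736, 0.0578]
tool_rot: [-2.405, 2.008, 0.023]
force: [-4.2, 19.4, 11.1]
width: 0.0387
grasp_force: 32.6
```

```bash
python3 st.py; python3 look.py pics/w9.png
```

```text
bay xyz mm 2.02 0.93 57.82 F bay -19.8 -0.7 11.1 w 0.0387 yaw -169.72 t 12.77
units [-0.066  0.006 -0.027] roll -0.0 rows>= 1 1 | pos [ 0.5516 -0.4736  0.0578] yaw -169.72 t 12.77 F [-4.2 19.4 11.1] w 0.0387
[[256.9, 177.0], [384.8, 176.9], [227.3, 179.2], [414.3, 179.0]]
125 []
140 []
153 []
160 [(416, 27)]
170 []
180 []
190 [(257, 27), (259, 89), (260, 57), (379, 29), (380, 65), (381, 41)]
```

View pics/w9.png

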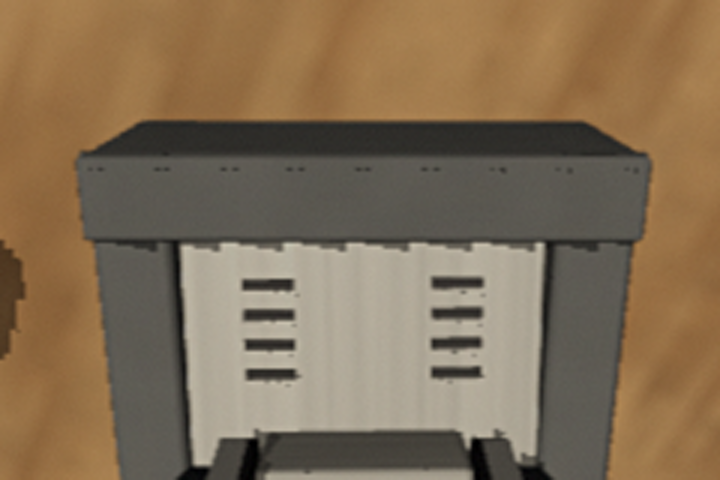

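The tongue is fully under the lip: plate flush at the lip edge (row 243), centred at 180..545, with 20 N resistance. I'll back off the push, release and rise.

Call:
{"name": "servo_tool", "arguments": {"deltas": [[[-0.3,-0.026,0,0,0],[-0.3,0,0,0,0],[0.1,0,0,0,0],[0.1,0,0,0,0],[0.1,0,0,0,0],[0.1,0,0,-0.1,0],[0.1,0,0,-0.2,0],[0.1,0,0,0,0]]], "newtons": 20}}

```text
time: 13.48
tool_pos: [0.5541, -0.4801, 0.112]
tool_rot: [2.41, -2.013, 0.016]
force: [1.0, -0.9, 1.5]
width: 0.0471
grasp_force: 0.0
```

```bash
python3 st.py; cat > cov.py <<'E'
from bay import *
m=camera_model('wrist'); im=read_camera('wrist'); np.save('last.npy',im)
p=[.5503,-.4718,-79.7]
for l in ['cover','latch_post','catch_a','bay']:
  for d in landmark_of(l,'wrist')[:2]: print(l,np.round(W([0,0,-p[2]],[(np.array(d['location'])-[p[0],p[1],0])*1e3])*1e3,1),round(d['confidence'],2))
for cam in ['top','scene']:
  read_camera(cam)
  for l in ['cover','latch_post']:
    for d in landmark_of(l,cam)[:2]: print(cam,l,np.round(W([0,0,-p[2]],[(np.array(d['location'])-[p[0],p[1],0])*1e3])*1e3,1),round(d['confidence'],2))
E
python3 cov.py
```

```text
bay xyz mm 8.88 2.23 112.03 F bay 1.0 0.8 1.5 w 0.0471 yaw -169.76 t 13.48
cover [[ 121.3 -149.7    1.6]] 0.91
cover [[-3.8 -3.5 42.9]] 0.68
catch_a [[-45.5  16.2  51.3]] 0.91
catch_a [[-46.3 -15.2  46.9]] 0.75
top cover [[ 124.9 -150.4    2.7]] 0.84
top cover [[-4.2  3.6 45.8]] 0.55
scene cover [[ 2.3 -7.6 41.3]] 0.81
scene cover [[ 124.  -146.2    2.6]] 0.66
scene latch_post [[-49.8 -46.2  75.5]] 0.57
```

Call:
{"name": "servo_tool", "arguments": {"deltas": [[[-1,-0.125,0,0,0],[-1,-0.125,0,0,0],[-1,0,0,0,0],[-1,0,0,0,0],[-1,0,0,0,0],[-1,0,0,0,0],[-1,0,0,0,0],[-1,0,0,0,0]]]}}

```text
time: 14.7
tool_pos: [0.545, -0.4409, 0.1044]
tool_rot: [2.411, -2.014, 0.0]
force: [-0.1, 0.4, -0.4]
width: -0.0002
grasp_force: 0.0
```

```bash
python3 st.py; python3 cov.py
```

```text
bay xyz mm -31.39 0.27 104.42 F bay -0.4 0.0 -0.4 w -0.0002 yaw -169.77 t 14.7
cover [[-5.  -1.3 42.9]] 0.63
latch_post [[-44.8 -46.8  75.4]] 0.74
catch_a [[-43.7  15.1  46.2]] 0.76
catch_a [[-46.  -14.2  42.9]] 0.7
top cover [[ 125.1 -148.5    3.1]] 0.88
top cover [[-3.7  3.7 40.1]] 0.59
top latch_post [[-142.2 -125.6   -3.1]] 0.17
scene cover [[ 4.3 -1.6 43.7]] 0.63
scene latch_post [[-45.5 -43.6  71. ]] 0.68
```

Call:
{"name": "servo_tool", "arguments": {"deltas": [[[-1,0.013,0,0.12,0],[-1,0,0,0.15,0],[-1,0,0,0.08,0],[-1,0,0,0.02,0],[-1,0,0,0.02,0],[-1,0,0,0.01,0],[-1,0,0,0,0],[-1,0,0,0,0]]]}}

```text
time: 15.92
tool_pos: [0.5456, -0.4425, 0.0451]
tool_rot: [2.411, -2.014, 0.002]
force: [-0.8, 0.2, 0.3]
width: -0.0001
grasp_force: 0.0
```

```bash
python3 st.py
```

```text
bay xyz mm -29.63 0.61 45.12 F bay -0.3 -0.7 0.3 w -0.0001 yaw -169.74 t 15.92
```

Call:
{"name": "servo_tool", "arguments": {"deltas": [[[-1,0,0,0.02,0],[-1,0,0,0.01,0],[-1,0,0,0.01,0],[-1,0,0,0.01,0],[-1,0,0,0.01,0],[-1,0,0,0.01,0],[-1,0,0,0,0],[-1,0,0,0,0]]]}}

```text
time: 16.58
tool_pos: [0.5458, -0.4427, 0.041]
tool_rot: [2.411, -2.013, -0.001]
force: [-13.0, 10.7, 27.9]
width: -0.0002
grasp_force: 14.1
```

```bash
python3 st.py
```

```text
bay xyz mm -29.42 0.82 40.96 F bay -12.9 -10.9 27.9 w -0.0002 yaw -169.72 t 16.58
```

Call:
{"name": "servo_tool", "arguments": {"deltas": [[[-1,0,0,-0.15,0],[-1,0,0,-0.2,0],[-0.3,0,0,-0.1,0],[-0.3,-0.05,0.15,0,0],[-0.3,-0.047,0.15,0,0],[-0.3,0,0,0,0],[-0.3,0,0,0,0],[-0.3,0,0,0,0]]], "newtons": 20}}

```text
time: 17.25
tool_pos: [0.4988, -0.436, 0.1014]
tool_rot: [-2.411, 2.014, -0.001]
force: [0.3, -0.1, -0.3]
width: 0.03
grasp_force: 0.0
```

```bash
python3 st.py; python3 cov.py; python3 - <<'E'
from bay import *
p=[.5503,-.4718,-79.7]; m=camera_model('wrist'); im=np.load('last.npy'); g=im.mean(2)
pts=[[45,35,41],[45,-35,41],[-45,35,41],[-45,0,41],[6,20,61],[6,-20,61],[-6,-20,61],[-44,-44,75],[-24,-44,48.7]]
print(proj(m,W(p,pts)).round(0).tolist())
b=cut_out('cover','wrist')
read_camera('wrist')
for d in cut_out('cover','wrist')[:1]:
    r=np.array(d['region']); ys,xs=np.nonzero(r); print(xs.min(),xs.max(),ys.min(),ys.max(),d['confidence'])
for l in ['cover','latch_post']:
    for d in cut_out(l,'wrist')[:2]:
        c=max(cv2.findContours(np.array(d['region']).astype(np.uint8),0,2)[0],key=cv2.contourArea); print(l,d['confidence'],cv2.boundingRect(c),cv2.approxPolyDP(c,3,True)[:,0].tolist())
E
```

```text
bay xyz mm -44.39 -44.3 101.36 F bay 0.2 0.2 -0.3 w 0.03 yaw -169.76 t 17.25
cover [[-2.8 -2.2 37.7]] 0.91
latch_post [[-46.2 -43.3  74.1]] 0.74
catch_a [[-43.1 -14.1  44.9]] 0.63
catch_a [[-42.5  15.8  49.3]] 0.56
bay [[-4.8  1.4 38.4]] 0.67
top cover [[-3.1  3.5 38.1]] 0.87
top cover [[ 125.5 -148.4    1.8]] 0.61
top latch_post [[-10.7 118.4  -1.4]] 0.69
scene cover [[ 127.5 -145.5    3.7]] 0.77
scene cover [[ 1.3  0.7 36.5]] 0.73
scene latch_post [[-48.  -46.   75.9]] 0.64
[[201.0, 94.0], [305.0, 94.0], [217.0, 219.0], [262.0, 219.0], [220.0, 158.0], [282.0, 158.0], [282.0, 176.0], [319.0, 237.0], [319.0, 196.0]]
422 507 0 13 0.97
cover 0.97 (422, 0, 86, 14) [[422, 5], [502, 13], [507, 0], [423, 0]]
cover 0.7 (201, 94, 107, 125) [[202, 95], [217, 217], [305, 218], [305, 96]]
latch_post 0.66 (312, 188, 18, 57) [[318, 188], [312, 194], [316, 240], [324, 244], [329, 240], [326, 192]]
```

The cover outline matches the home prediction (201..305, 94..218). Now the latch.

Call:
{"name": "servo_tool", "arguments": {"deltas": [[[-0.3,0,0,0.12,0],[-0.3,0,0,0.12,0],[-0.3,0,0,0.047,0],[-0.3,0,0,0,0],[-0.9,0,0,0,0],[-0.9,0,0,0,0],[-0.9,0,0,0,0],[-0.9,0,0,0,0]]], "newtons": 25}}

```text
time: 18.72
tool_pos: [0.4986, -0.4362, 0.0593]
tool_rot: [2.411, -2.014, 0.001]
force: [-2.1, 0.7, 0.3]
width: 0.0083
grasp_force: 24.7
```

```bash
python3 st.py
```

```text
bay xyz mm -44.29 -44.49 59.27 F bay -1.0 -1.9 0.3 w 0.0083 yaw -169.74 t 18.72
```

Call:
{"name": "servo_tool", "arguments": {"deltas": [[[-0.9,0.005,-0.035,0,0],[-0.9,0.013,-0.032,0,0],[-0.9,0.021,-0.028,0,0],[-0.9,0.028,-0.021,0,0],[-0.9,0.032,-0.013,0,0],[-0.9,0.035,-0.005,0,0],[-0.9,0.015,0,0,0],[-0.9,0,0,0,0]]]}}

```text
time: 19.38
tool_pos: [0.5232, -0.4528, 0.059]
tool_rot: [-2.408, 2.012, 0.002]
force: [0.5, 5.6, 1.7]
width: 0.0091
grasp_force: 25.3
```

Call:
{"name": "servo_tool", "arguments": {"deltas": [[[-0.9,0.015,0,0,0],[-0.9,0.01,0,0,0],[-0.9,0,0,0,0],[-0.9,0,0,0,0],[-0.9,0,0,0,0],[-0.9,0,0,0,0],[-0.9,0,0,0,0],[-0.9,0,0,0,0]]]}}

```text
time: 20.05
tool_pos: [0.5243, -0.4566, 0.059]
tool_rot: [-2.409, 2.012, -0.001]
force: [1.9, 4.7, 0.3]
width: 0.0083
grasp_force: 25.2
```

```bash
python3 st.py
```

```text
bay xyz mm -19.65 -22.86 59.03 F bay -4.3 2.7 0.3 w 0.0083 yaw -169.73 t 20.05
```

Call:
{"name": "servo_tool", "arguments": {"deltas": [[[-0.9,0.015,0,0,0],[-0.9,0.015,0,0,0],[-0.9,0,0,0,0],[-0.9,0,0,0,0],[-0.9,0,0,0,0],[-0.9,0,0,0,0],[-0.9,0,0,0,0],[-0.9,0,0,0,0]]]}}

```text
time: 20.72
tool_pos: [0.5247, -0.4585, 0.0588]
tool_rot: [-2.407, 2.009, 0.008]
force: [-0.4, 12.3, 5.2]
width: 0.0085
grasp_force: 25.5
```

```bash
python3 st.py; python3 cov.py
```

```text
bay xyz mm -17.7 -22.8 58.81 F bay -12.2 1.8 5.2 w 0.0085 yaw -169.7 t 20.72
cover [[-5.1 -0.7 39.6]] 0.91
cover [[-11.2 118.7  -9.2]] 0.4
latch_post [[-27.8 -23.3  78.9]] 0.96
catch_a [[-43.6 -16.1  46.1]] 0.77
catch_a [[-41.7  15.5  49.5]] 0.75
top cover [[ 126.6 -148.4   -0.4]] 0.89
scene cover [[ 124.  -146.1    4.5]] 0.7
scene cover [[ 1.8 -1.4 38. ]] 0.6
scene latch_post [[-22.5 -47.7  43. ]] 0.74
scene latch_post [[-28.1 -23.2  72.2]] 0.51
```

Call:
{"name": "servo_tool", "arguments": {"deltas": [[[-0.4,0,0,0,0],[-0.4,0,0,0,0],[-0.4,0,0,0,0],[-0.4,0,0,-0.12,0],[-0.4,0,0,-0.16,0],[-1,-0.12,0,0,0],[-1,-0.12,0,0,0],[-1,-0.02,0,0,0]]]}}

```text
time: 21.93
tool_pos: [0.5174, -0.4226, 0.1018]
tool_rot: [-2.412, 2.012, -0.002]
force: [0.4, -0.2, -0.8]
width: -0.0002
grasp_force: 0.0
```

Call:
{"name": "servo_tool", "arguments": {"deltas": [[[-1,0,0,0,0],[-1,0,0,0,0],[-1,0,0,0,0],[-1,0,0,0,0],[-1,0,0,0,0],[-1,0,0,0,0],[-1,0,0,0,0],[-1,0,0,0,0]]]}}

```text
time: 22.6
tool_pos: [0.5167, -0.4242, 0.1002]
tool_rot: [2.411, -2.014, -0.0]
force: [-0.1, 0.1, -0.3]
width: -0.0001
grasp_force: 0.0
```

```bash
python3 st.py; python3 - <<'E'
from bay import *
p=[.5503,-.4718,-79.7]; m=camera_model('wrist'); im=read_camera('wrist')
for t in (0,.1,.2,.3): print(t,proj(m,W(p,[[-24-20*np.sin(t),-44+20*np.cos(t),75],[-24-20*np.sin(t),-44+20*np.cos(t),49]])).round(1).tolist())
for l in ['latch_post','latch_arm']:
    for d in cut_out(l,'wrist')[:1]:
        c=max(cv2.findContours(np.array(d['region']).astype(np.uint8),0,2)[0],key=cv2.contourArea); print(l,d['confidence'],cv2.boundingRect(c),cv2.approxPolyDP(c,1.5,True)[:,0].tolist())
print([np.round(d['location'],4).tolist() for d in landmark_of('latch_post','wrist')])
g=im.mean(2).astype(int)
q=proj(m,W(p,[[-24,-24,75]]))[0].astype(int); print(q); print(g[q[1]-14:q[1]+16:2,q[0]-20:q[0]+22:2])
E
```

```text
bay xyz mm -52.85 -24.56 100.24 F bay -0.1 -0.1 -0.3 w -0.0001 yaw -169.75 t 22.6
0 [[318.5, 196.9], [318.8, 185.3]]
0.1 [[318.7, 199.9], [318.9, 188.0]]
0.2 [[319.2, 202.9], [319.4, 190.7]]
0.3 [[320.0, 205.8], [320.1, 193.2]]
latch_post 0.69 (310, 176, 47, 29) [[355, 181], [348, 176], [315, 178], [311, 183], [310, 198], [314, 203], [321, 204], [330, 194], [350, 194], [355, 190]]
latch_arm 0.8 (311, 177, 45, 28) [[311, 197], [314, 203], [321, 204], [328, 194], [348, 194], [353, 191], [355, 185], [353, 180], [348, 177], [318, 177], [311, 183]]
[[0.5216, -0.4489, 0.0758]]
[318 196]
[[168 164 169 169 167 165 163 148 116  23  20  18  52 158 155 154 156 155
  155 155 154]
 [167 164 168 168 168 164 136 122  23  27  28  25  16  55 155 152 152 152
  152 153 153]
 [169 163 168 168 167 165 156  80  26  29  26  23  23  13 120 150 147 148
  149 147 150]
 [167 164 167 166 167 165 143  37  26  29  25  26  22  13 112 150 150 150
  147 149 150]
 [165 164 167 167 167 164 166  33  25  28  34  24  20  14 103 144 146 148
  147 147 147]
 [166 163 166 167 166 165 150  26  46  69  71  62  45  15  59 132 156 154
  154 156 155]
 [165 161 165 166 165 164 148  41  60  58  57  54  56  41  49  96 104  91
   76  82  86]
 [166 163 165 167 166 165 127  48  56  56  55  56  52  48  59 101 172 138
   27  52  58]
 [164 164 166 167 166 163 137  50  57  53  54  52  52  49  65  94  95 138
   47  71  97]
 [166 163 163 167 164 162 164  58  53  52  52  51  49  48  80  92  91 135
   36  69  98]
 [164 164 163 167 163 163 164 139  46  51  51  48  49  57  92  91 100 133
   34  71  97]
 [163 162 164 167 163 163 160 168 147  89  64  60  69  90  89  89 134 130
   36  71  96]
 [164 163 165 168 165 163 161 165 167 168 166 142  88  87  90  89 136 129
   38  74  95]
 [159 154 139 128 125 122 152 158 162 159 157 161 126  83  87  91 132 116
   52  72  96]
 [ 79 103 105 104 106 103  91  70  42  40  40  40  27  29  27  37  45  42
   42  73  94]]
```

Call:
{"name": "servo_tool", "arguments": {"deltas": [[[-1,0,0,0.1,0],[-1,0,0,0.12,0],[-1,0,0,0.05,0],[-1,0,0,0,0],[-1,0.05,0,0,0],[-1,0.02,0,0,0],[-1,0.01,0,0,0],[-1,0,0,0,0]]]}}

```text
time: 23.47
tool_pos: [0.5191, -0.4359, 0.0605]
tool_rot: [-2.41, 2.014, 0.001]
force: [-0.9, 3.5, 2.1]
width: 0.0003
grasp_force: 1.6
```

```bash
python3 st.py
```

```text
bay xyz mm -40.94 -24.25 60.52 F bay -3.6 -0.3 2.1 w 0.0003 yaw -169.76 t 23.47
```

Call:
{"name": "servo_tool", "arguments": {"deltas": [[[-1,0.01,0,0,0],[-1,0.01,0,0,0],[-1,0.01,0,0,0],[-1,0,0,0,0],[-1,0,0,0,0],[-1,0,0,0,0],[-1,0,0,0,0],[-1,0,0,0,0]]]}}

```text
time: 24.13
tool_pos: [0.5194, -0.4363, 0.0604]
tool_rot: [-2.408, 2.01, 0.011]
force: [-3.9, 14.3, 8.1]
width: 0.0003
grasp_force: 7.6
```

```bash
python3 st.py
```

```text
bay xyz mm -40.41 -24.08 60.37 F bay -14.7 -1.3 8.1 w 0.0003 yaw -169.69 t 24.13
```

The latch is hard against its stop: 14.7 N against 2.5 N of friction, with the post at about -24 mm. I'll back away.

Call:
{"name": "servo_tool", "arguments": {"deltas": [[[-1,-0.05,0,0,0],[-1,-0.05,0,0,0],[-1,0,0,-0.15,0],[-1,0,0,-0.25,0],[-1,0,0,-0.2,0],[-1,0,0,0,0],[-1,0,0,0,0],[-1,0,0,0,0]]]}}

```text
time: 24.8
tool_pos: [0.5169, -0.4257, 0.15]
tool_rot: [2.411, -2.014, 0.002]
force: [-0.6, 1.2, 0.2]
width: -0.0002
grasp_force: 0.0
```

```bash
python3 st.py; python3 cov.py; python3 - <<'E'
from bay import *
print(finish_job())
E
```

```text
bay xyz mm -51.38 -24.63 149.97 F bay -1.3 -0.4 0.2 w -0.0002 yaw -169.75 t 24.8
cover [[-3.4 -0.8 37.2]] 0.62
latch_post [[-27.3 -22.4  75. ]] 0.57
catch_a [[-44.4 -16.4  47.2]] 0.79
catch_a [[-45.2  14.8  50.7]] 0.59
top cover [[ 127.3 -151.2    4.7]] 0.83
top cover [[-4.2  6.4 37.3]] 0.76
scene cover [[ 3.3 -3.6 34.1]] 0.78
scene cover [[ 126.6 -147.4    1.7]] 0.72
scene latch_post [[-27.7 -22.7  75.1]] 0.54
the job is handed in; nothing more can be done
None
```

The cover is home under the lip and both catches, the turn latch is closed against its stop with the gripper clear, and the job was handed in at about 25 s.

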